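# Set trunking against the fence and length stop of a bench cutter

### The job

Get the long piece of white trunking that lies askew on the bed of the blue bench cutter ready for cutting: nudge it with the fingertips, without gripping or lifting it, until it lies flat against the fence along its whole length and its leading end, fed under the raised blade, butts against the orange length stop. Push gently enough not to shift the stop, do not knock the blade lever, and leave everything else on the cutter and the bench where it is.

Things in the scene. Friction and masses are not known exactly. Their poses are not given: they have to be found in the camera images.
- cutter: Bench cutter, fixed: dark steel bed on a blue base. Origin on the bench below the line where fence face and bed meet, in the blade's plane. z up; x across the bed towards the fence; y along the fence from blade to infeed side. Bed top 24 mm above the bench, from x = -148 mm to the fence face at x = 0, from y = -270 mm (outfeed end) to +370 mm (infeed end).
- fence (a point): Point on the fence face (cutter x = 0) at bed height, 200 mm along cutter y from the blade, on the infeed side; axes as the cutter's. The aluminium fence is a straight wall along y, 16 mm thick, 40 mm high above the bed, over the whole length of the bed.
- blade (a point): Where the blade's plane (cutter y = 0) meets fence face and bed; axes as the cutter's. The 4 mm blade stands raised above it on a lever that pivots behind the fence between blue cheeks (36 mm wide, 68 mm high above the bed). At least 50 mm above the bed stays free below the raised blade.
- trunking: The work: closed white plastic trunking, 260 mm long, 40 wide, 25 high, about 0.12 kg, loose and skewed on the infeed side of the bed, off the fence. Origin at the centre of its underside; y along its length towards the infeed (yaw equal to the cutter's: parallel to the fence), x across, z up. It slides with under 2 N of push.
- lead_end (a point): Middle of the lower edge of the trunking's leading end (the end nearest the blade at the start), 130 mm along -y from the trunking's origin.
- tail_end (a point): Middle of the lower edge of the trunking's other end, 130 mm along +y from the trunking's origin.
- stop_face (a point): Length stop: orange plate 44 mm wide across the bed, 8 thick, 49 high, under a clamp with black knob (to 69 mm above the bed), 90 to 165 mm from the blade on the outfeed side. Point where the plate's face towards the blade, fence face and bed meet; axes as the cutter's. Clamped: holds to about 40 N, harder shoves make it slip.
- lever_grip (a point): Centre of the red grip (30 mm thick, 110 mm long) of the blade lever, thrown back nearly upright in the blade's plane, its end about 0.5 m above the bench. Friction holds it. Blade (to 0.29 m above the bench) and lever stand over and behind the fence, at most 15 mm in front of its face: pass well in front of them or above.
- offcut: Bystander: white trunking offcut 36 mm long, 40 wide, 25 high, on the bed near its outfeed end. Origin at the centre of its underside.
- tape_measure: Bystander: yellow tape measure, 66 x 62 x 34 mm high, lying flat on the front part of the bed on the outfeed side. Origin at the centre of its underside.
- tape_roll: Bystander: roll of black tape lying flat on the bench in front of the cutter, 66 mm across, 19 mm high. Origin at the centre of its underside.
- screw_box: Bystander: small cardboard box of screws, 60 x 85 x 40 mm high, on the bench in front of the cutter. Origin at the centre of its underside.
- glue_can: Bystander: can with green label, 60 mm across, 60 mm high, on the bench in front of the cutter. Origin at the centre of its underside.
- cut_a: Bystander: piece of white trunking already cut, 120 x 40 x 25 mm, on the bench to the right. Origin at the centre of its underside.
- cut_b: Bystander: second cut piece of white trunking, 120 x 40 x 25 mm, beside the first. Origin at the centre of its underside.
- screwdriver: Bystander: screwdriver lying on the bench to the left.

How it is judged:
By the outcome, as a careful person would: the job done as asked, in the order asked, and still so for the second after the job is handed in, with the robot touching nothing.
It also fails if it takes over 48 s, if anything falls off the work surface, if the arm or the gripper's body presses on something with over 40 N, if the wrist force passes 120 N, or if a joint passes its speed limit or range.

### The arm

A 6-joint arm with a two-finger parallel gripper is mounted at the origin on the work surface. World frame = base frame: x ahead of the robot, y to its left, z up, the work surface at z = 0. Lengths are in mm, angles in rad, forces in N, time in s.
With the tool pointing down it reaches from about 350 to 775 mm from the base axis. Payload 7.3 kg.
Tool frame: the origin (TCP) lies midway between the tips of the shut fingers; the grasp point (between the pads) lies 19 mm behind it; z points along the fingers, y is the line along which they close (so a half turn about z gives the same grasp; the last joint's range is limited). The gripper opens to 92 mm and grips with 3 to 60 N. Pads are 19 mm wide; open, the fingers measure 130 mm over their backs; the gripper's body (75 mm by 190 mm) begins 47 mm behind the grasp point.
Start: joints at [-1.402, 0.342, 1.524, -0, 1.275, -0.146], TCP at [162.576, -499.213, 226.741] pointing down, gripper open.
Joint ranges: [-2.53, 2.53], [-0.77, 2.02], [0.04, 2.7], [-1, 4.14], [0.28, 2.66], [-3.11, 3.11]. Speed limits (rad/s): [2.57, 2.57, 3.14, 3.14, 3.14, 3.14].

### API

Orientations are given as [roll, pitch, yaw] about the fixed x, y, z axes, in that order (R = Rz(yaw) Ry(pitch) Rx(roll)).
In Python, from plant import bot gives the robot as it stands.
- The arm moves only by the tool jog_arm, never from a script. Its arguments are lists of equal length, an entry for each row: "dp": the shift along the tool's x, y, z in m, a list of three; "twist": the turn about the tool's z in degrees. A call has 1 to 10 rows; each row shifts and turns the commanded pose from where the row before left it, along the tool's axes as they then stand; what a row does not reach is not made up. A row lasts 1/8 s, in which the tool goes at most 62.5 mm and 10.7 degrees, less where a joint would pass 70% of its speed; a pose out of reach is approached as far as the arm can. A call is refused whole if a number of a shift passes 0.0625 or a number of a turn 10.7, either way. A call with a gripper value outside its range is refused whole. "jaw" is the finger opening in m, from 0 to 0.0918, set as the call begins (left out, the last holds). The fingers move at their own pace and stop on an object; the grip force is fixed at half the most. Time passes only in rows, so rows that do not move let the fingers close. It gives the time, the measured TCP pose, the force, the opening and the grip force at its end, in the units of the state.
- bot.get_obs(): the state, without advancing time (a new reading comes with each control period).
- bot.capture(name): name is "side" or "top" or "wrist"; returns the picture (420x560x3 uint8, blue, green, red); there is no depth.
- bot.camera_params(name): a dict with "fx", "fy", "cx", "cy" (pixels), "k1" (the pictures are not rectified: a ray, as slopes to the right and down, at radius r is drawn at 1 + k1 r^2 times it, then the intrinsics apply), "R" (3x3) and "t" (3): a world point X has camera coordinates R X + t. Camera axes: x right, y down, z forward; pixel columns grow to the right and rows downward; lengths in mm; the calibration is good to about 2 mm. A picture is of the moment at which its call begins: read the wrist's pose just before it. camera_params takes no time and is no camera call; for the wrist camera it gives the pose at the moment of the call.
- bot.close_job(): hands the job in; it is judged then, once.
Trained networks look in the newest picture that a camera, given by its name, has taken for a name from the list of things; names that differ only in an ending like _2 or _b are one class to them, and where a whole thing is asked for, a point or a joint stands for the part that bears it (a point fixed in the world has none). Each returns a list of dicts, best first, with "confidence" (0 to 1); they miss things now and then, are a little off and sometimes report something else, mostly with a low value. They report only what shows in the picture. A call takes as long as a camera call.
- bot.find_in(camera, label): "bbox" ([centre column, centre row, width, height] in pixels, round what is visible of it).
- bot.masks_of(camera, label): "pixels" (420x560 bool, what is visible of it) and "bbox" ([centre column, centre row, width, height] in pixels, round what is visible of it).
The state is a dict: "time": time; "joint_positions": joint angles; "dq": joint speeds; "tau": joint torques, N m; "tool_pos": TCP position; "tcp_rot": TCP orientation; "contact_force": force on the tool from outside, world axes, zero at the start; "moment": the same for the moment, N m; "grip_width": finger opening in mm; "finger_force": force on a finger pad.
Only numpy, scipy, OpenCV 4.12 (cv2) and the standard library are available. Lean on these libraries where they do the work, as an engineer would, in place of code of your own. Each camera call takes 0.05 s, during which the arm holds its last target. There are 200 camera calls.

## Working session

There is one attempt and no reset: what is moved stays moved. The work goes in short steps, Python scripts to look and compute and a tool call to move; the robot and the scene stay as the last step left them, time stands still between calls to the robot, and variables do not carry over. Pictures are saved under pics/ and viewed, at most 10 in all, crops included, and the job is handed in when it is done.

Besides the shell and the picture viewer there is one more tool, called as name(argument=value, ...) on one line, values as JSON. jog_arm: Moves the arm, as the interface text tells. Its arguments: {"type":"object","properties":{"dp":{"type":"array"},"twist":{"type":"array"},"jaw":{"type":"number"}},"required":["dp","twist"]}

```bash
mkdir -p pics; cat > h.py <<'E'
import numpy as np, cv2
from plant import bot
def ray(cam,uv):
    p=bot.camera_params(cam); R=np.array(p["R"]); t=np.array(p["t"]).ravel()
    d=np.array([(uv[0]-p["cx"])/p["fx"],(uv[1]-p["cy"])/p["fy"]]); s=d.copy()
    for _ in range(20): s=d/(1+p["k1"]*(s@s))
    return -R.T@t, R.T@np.array([s[0],s[1],1])
def at_z(cam,uv,z):
    o,d=ray(cam,uv); return o+d*(z-o[2])/d[2]
def proj(cam,X):
    p=bot.camera_params(cam); c=np.array(p["R"])@np.asarray(X,float)+np.array(p["t"]).ravel()
    s=c[:2]/c[2]; s=s*(1+p["k1"]*(s@s)); return np.array([s[0]*p["fx"]+p["cx"],s[1]*p["fy"]+p["cy"]])
E
python3 - <<'E'
from h import *
a=bot.capture("top"); cv2.imwrite("pics/top.png",cv2.resize(a,(784,588)))
b=bot.capture("side"); cv2.imwrite("pics/side.png",cv2.resize(b,(784,588)))
for c in("top","side"):
    p=bot.camera_params(c); print(c,-np.array(p["R"]).T@np.array(p["t"]).ravel(),np.array(p["R"])[2])
    for l in("trunking","cutter","stop_face","lever_grip","offcut","tape_measure","screw_box","glue_can","tape_roll"):
        print(l,[(np.round(d["bbox"]).tolist(),round(d["confidence"],2)) for d in bot.find_in(c,l)][:4])
print(bot.get_obs())
E
```

```text
top [ 312.80571904    7.46117655 1656.89781252] [ 0.17444968 -0.0076314  -0.98463652]
trunking [([224.0, 212.0, 79.0, 13.0], 0.66), ([269.0, 192.0, 189.0, 118.0], 0.51)]
cutter [([268.0, 192.0, 187.0, 119.0], 0.7)]
stop_face [([326.0, 204.0, 11.0, 22.0], 0.8)]
lever_grip [([293.0, 164.0, 10.0, 67.0], 0.79), ([122.0, 238.0, 7.0, 30.0], 0.27)]
offcut []
tape_measure [([307.0, 232.0, 25.0, 22.0], 0.85)]
screw_box [([223.0, 272.0, 28.0, 20.0], 0.85)]
glue_can [([267.0, 275.0, 14.0, 22.0], 0.57), ([269.0, 191.0, 193.0, 119.0], 0.47)]
tape_roll [([313.0, 277.0, 21.0, 18.0], 0.77)]
side [-180.0308617   696.04870767 1029.64420209] [ 0.58768164 -0.55025207 -0.59317195]
trunking [([241.0, 287.0, 64.0, 51.0], 0.83)]
cutter [([269.0, 230.0, 166.0, 202.0], 0.66)]
stop_face [([307.0, 230.0, 20.0, 22.0], 0.66), ([314.0, 298.0, 21.0, 27.0], 0.25)]
lever_grip [([268.0, 184.0, 25.0, 112.0], 0.85)]
offcut [([329.0, 226.0, 15.0, 11.0], 0.54)]
tape_measure [([311.0, 250.0, 25.0, 26.0], 0.79), ([266.0, 230.0, 165.0, 196.0], 0.22)]
screw_box [([286.0, 322.0, 36.0, 30.0], 0.92)]
glue_can [([314.0, 299.0, 20.0, 29.0], 0.83)]
tape_roll []
{'time': 1.0, 'joint_positions': array([-1.40197953e+00,  3.41969834e-01,  1.52408549e+00, -1.01531289e-05,
        1.27542871e+00, -1.46006572e-01]), 'dq': array([-0.00132548,  0.00025295,  0.00072577,  0.00077515, -0.00032452,
        0.000716  ]), 'tau': array([ 1.18509688e-03, -4.31133842e+01, -2.44485354e+01,  7.18945032e-02,
        4.85595362e-02,  4.03533463e-06]), 'tool_pos': array([ 162.58313305, -499.20804318,  226.76125027]), 'tcp_rot': array([3.14148660e+00, 2.54141089e-05, 3.14826326e-01]), 'contact_force': array([0.36861132, 0.12299175, 0.59149075]), 'moment': array([ 0.04777723, -0.01177137,  0.00340288]), 'finger_force': 0.0, 'grip_width': 91.69052900108035}
```

```bash
python3 - <<'E'
import cv2,numpy as np
a=cv2.imread("pics/top.png")  # rebuild from upscaled: crop region
from h import *
a=bot.capture("top"); np.save("top.npy",a)
cv2.imwrite("pics/topc.png",cv2.resize(a[120:300,160:380],(792,648),interpolation=cv2.INTER_CUBIC)[:600])
b=bot.capture("side"); np.save("side.npy",b)
cv2.imwrite("pics/sidec.png",cv2.resize(b[190:340,175:375],(800,600),interpolation=cv2.INTER_CUBIC))
E
```

```text
(no output)
```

View pics/topc.png

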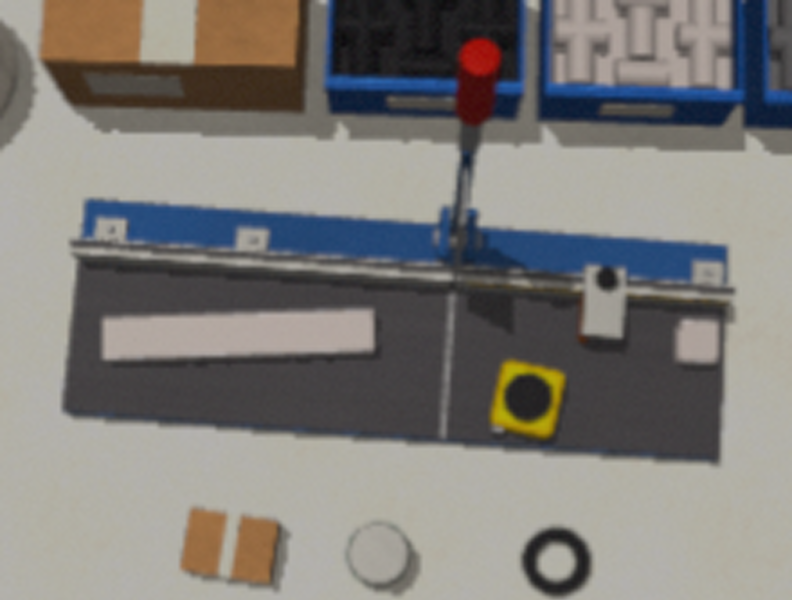

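View pics/sidec.png

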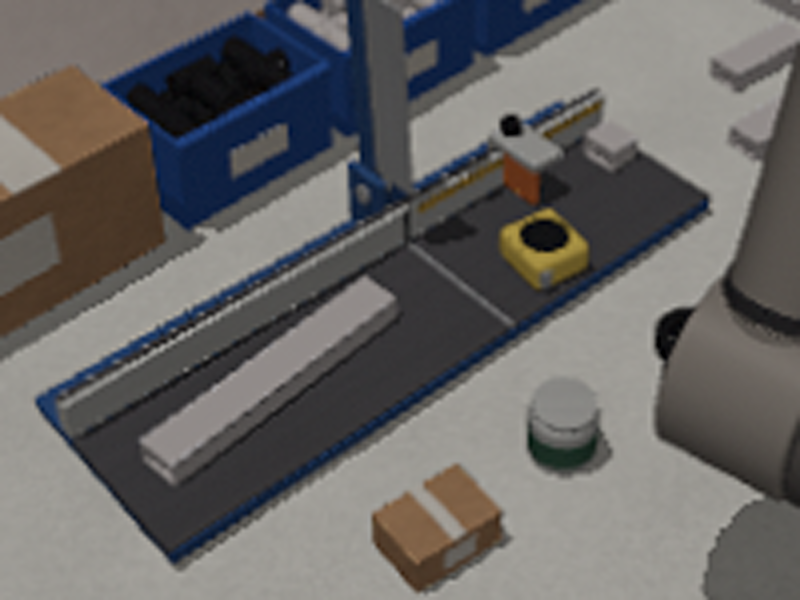

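The top crop shows the bed corners at about (63,412), (719,462), (78,262) and (724,318). The trunking's top corners are at (102,316), (375,308), (375,352) and (102,361), the blade line runs from (455,290) to (443,437), and the stop is near (605,300). The infeed side is on the left (+y), the fence is ahead (+x), and the tape measure sits at (528,398), clear of the fence lane.

```bash
cat >> h.py <<'E'
def T(pose):  # x,y,yaw
    x,y,a=pose; c,s=np.cos(a),np.sin(a)
    return lambda P: np.array([x+c*P[0]-s*P[1], y+s*P[0]+c*P[1], P[2]])
E
python3 - <<'E'
from h import *
from scipy.optimize import least_squares
f=lambda u,v:(u/3.6+160-.36,v/3.6+120-.36)
g=lambda u,v:(u/4+175-.4,v/4+190-.4)
# cutter fit: bed corners front, blade line ends, side view pts
pts=[("top",f(63,412),(-148,370,24)),("top",f(719,462),(-148,-270,24)),("top",f(443,437),(-148,0,24)),
("side",g(178,553),(-148,370,24)),("side",g(708,200),(-148,-270,24)),("side",g(514,326),(-148,0,24)),("side",g(410,243),(0,0,24)),("side",g(84,434),(0,370,24)),("side",g(60,402),(0,370,64))]
r=lambda p:np.concatenate([proj(c,T(p)(P))-uv for c,uv,P in pts])
s=least_squares(r,[600,0,0],x_scale=[100,100,.1]); print("cutter",s.x,np.round(s.fun.reshape(-1,2),1).tolist())
C=s.x
inv=lambda X:(lambda d:(np.cos(C[2])*d[0]+np.sin(C[2])*d[1],-np.sin(C[2])*d[0]+np.cos(C[2])*d[1]))(np.array(X[:2])-C[:2])
tp=[("top",f(102,316),(20,130,49)),("top",f(375,308),(20,-130,49)),("top",f(375,352),(-20,-130,49)),("top",f(102,361),(-20,130,49)),
("side",g(142,443),(20,130,49)),("side",g(172,463),(-20,130,49)),("side",g(176,483),(-20,130,24)),("side",g(399,298),(-20,-130,49)),("side",g(370,277),(20,-130,49))]
r=lambda p:np.concatenate([proj(c,T(p)(P))-uv for c,uv,P in tp])
s=least_squares(r,[500,100,0],x_scale=[100,100,.1]); print("trunk",s.x,np.round(s.fun.reshape(-1,2),1).tolist())
for e in(-130,130): X=T(s.x)((0,e,24)); print("end",e,X,"in cutter",inv(X))
for n,c,uv,z in(("stop plate foot",'side',g(540,203),24),("stop plate left top",'side',g(503,148),73),("clamp top L",'top',f(580,338),73),("tape top corner",'top',f(503,360),58),("tape top corner",'top',f(566,370),58),("box",'top',f(230,545),40)):
    X=at_z(c,uv,z); print(n,X,inv(X))
np.save("C.npy",C)
for c in("top","side"):
  for d in bot.masks_of(c,"trunking")[:1]: np.save(c+"m.npy",d["pixels"]); print(d["confidence"],d["bbox"])
E
```

```text
cutter [ 6.24155170e+02 -3.69116010e+01 -4.51360438e-02] [[0.4, -0.0], [1.3, -0.1], [0.7, 1.2], [-1.8, -0.6], [1.2, -1.3], [0.4, -0.1], [-0.3, -0.4], [-2.8, 1.1], [1.4, 1.2]]
trunk [5.69418604e+02 1.70138898e+02 5.73603523e-02] [[0.7, 0.7], [-0.1, 0.9], [0.2, 0.1], [0.7, -0.4], [-0.3, -1.0], [-0.0, 0.7], [-0.2, 0.6], [-0.4, -0.0], [-1.1, -0.1]]
end -130 [576.87136151  40.35270313  24.        ] in cutter (np.float64(-50.721872691316015), np.float64(75.05213414423619))
end 130 [561.96584677 299.92509309  24.        ] in cutter (np.float64(-77.32429984417547), np.float64(333.68761289681726))
stop plate foot [ 574.94408936 -167.62675641   24.        ] (np.float64(-43.26299909732737), np.float64(-132.80246689373178))
stop plate left top [ 618.81729451 -158.85647696   73.        ] (np.float64(0.16980170473350675), np.float64(-122.06152901413155))
clamp top L [ 572.97358194 -153.91811051   73.        ] (np.float64(-45.850043604249635), np.float64(-119.19669338913806))
tape top corner [551.97605378 -82.24825393  58.        ] (np.float64(-70.0599821659297), np.float64(-48.5472531530015))
tape top corner [ 544.16794483 -142.48520484   58.        ] (np.float64(-75.14220430811977), np.float64(-109.0751627289861))
box [369.91638251 171.09003313  40.        ] (np.float64(-263.3650391015931), np.float64(196.31835602452605))
0.82 [224.8, 214.2, 75.4, 13.6]
0.89 [240.2, 285.2, 65.3, 49.6]
```

jog_arm(dp=[[0,0,0],[0,0,0],[0.026,-0.048,0],[0.026,-0.048,0],[0.026,-0.048,0],[0.026,-0.048,0],[0.026,-0.048,0],[0.026,-0.048,0],[0.026,-0.048,0],[0.026,-0.048,0]], twist=[10.3,10.3,0,0,0,0,0,0,0,0])

```text
time: 2.45
tool_pos: [388.3, -123.3, 227.0]
tcp_rot: [3.141, -0.001, -0.045]
contact_force: [0.8, -0.1, -0.4]
grip_width: 91.8
finger_force: 0.0
```

jog_arm(dp=[[0.012,-0.039,0.01],[0.012,-0.039,0.01],[0.012,-0.039,0.01],[0.012,-0.039,0.01],[0.012,-0.039,0.01],[0.012,-0.039,0.01],[0.012,-0.039,0.01],[0.012,-0.039,0.01],[0,0,0]], twist=[0,0,0,0,0,0,0,0,0])

```text
time: 3.58
tool_pos: [497.4, 184.5, 145.7]
tcp_rot: [3.141, 0.001, -0.042]
contact_force: [-0.0, -0.4, -0.7]
grip_width: 91.6
finger_force: 0.0
```

```bash
python3 - <<'E'
from h import *
C=np.load("C.npy"); o=bot.get_obs(); print(o["tool_pos"],o["time"])
w=bot.capture("wrist").copy()
inv=lambda X:T((0,0,-C[2]))(np.r_[np.array(X[:2])-C[:2],X[2]])
print("tcp cutter",inv(o["tool_pos"]))
for P in [(0,y,24) for y in range(0,380,20)]+[(0,y,64) for y in range(0,380,20)]+[(-148,y,24) for y in range(0,380,20)]:
    u=proj("wrist",T(C)(P)); cv2.circle(w,tuple(int(round(k)) for k in u),2,(0,0,255),-1)
cv2.imwrite("pics/w1.png",cv2.resize(w,(784,588)))
E
```

```text
[497.361585   184.48224582 145.69673953] 3.575
tcp cutter [-136.65390052  215.44734857  145.69673953]
```

View pics/w1.png

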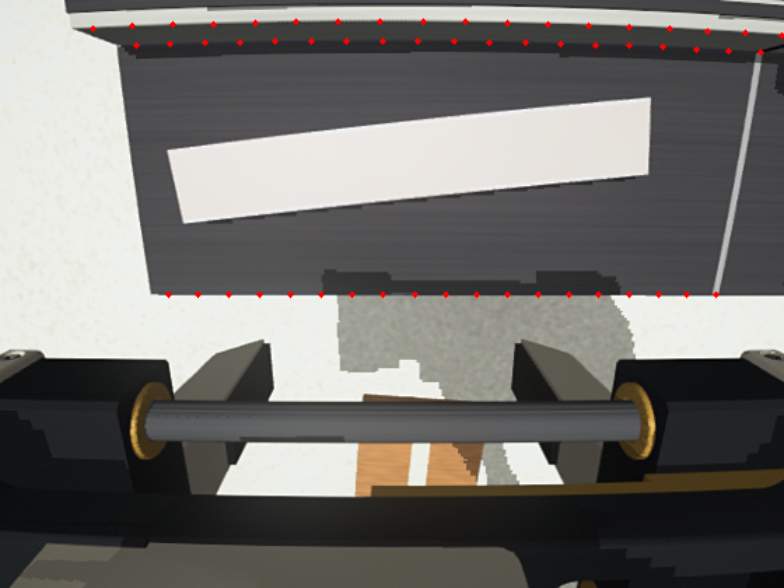

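The overlaid cutter points fit the wrist picture: the fence foot row at v≈42–50, the bed front at v≈295, and the blade line from (760,52) to (716,295). The trunking's tail end is at (168–184,150–222) and its lead end at (650,98–174). The open fingertips are in front of it, so I'll go down and push with both fingers towards the fence.

jog_arm(dp=[[0,0,0.025],[0,0,0.025],[0,0,0.025],[0,0,0.023],[0,0,0.012],[0.008,0,0],[0.01,0,0],[0.006,0,0],[0.004,0,0],[0.004,0,0]], twist=[0,0,0,0,0,0,0,0,0,0])

```text
time: 4.88
tool_pos: [529.6, 181.1, 36.9]
tcp_rot: [3.142, -0.0, -0.045]
contact_force: [-0.4, 0.8, -0.3]
grip_width: 92.0
finger_force: 0.0
```

jog_arm(dp=[[0.005,0,0],[0.005,0,0],[0.005,0,0],[0.005,0,0],[0.005,0,0],[0.005,0,0],[0.004,0,0],[0.004,0,0]], twist=[0,0,0,0,0,0,0,0])

```text
time: 5.88
tool_pos: [567.5, 179.3, 36.7]
tcp_rot: [3.141, 0.0, -0.045]
contact_force: [-1.0, -0.0, 1.7]
grip_width: 91.7
finger_force: 0.5
```

```bash
cat >> h.py <<'E'
C=np.load("C.npy")
inv=lambda X:T((0,0,-C[2]))(np.r_[np.array(X[:2])-C[:2],X[2]])
E
python3 - <<'E'
from h import *
o=bot.get_obs(); print(inv(o["tool_pos"]),o["contact_force"],o["tcp_rot"])
w=bot.capture("wrist"); cv2.imwrite("pics/w2.png",cv2.resize(w,(784,588)))
E
```

```text
[-66.3292712  213.44796491  36.6640352 ] [-1.00345322 -0.01166439  1.68272818] [ 3.14147701e+00  1.57172090e-04 -4.48281891e-02]
```

View pics/w2.png

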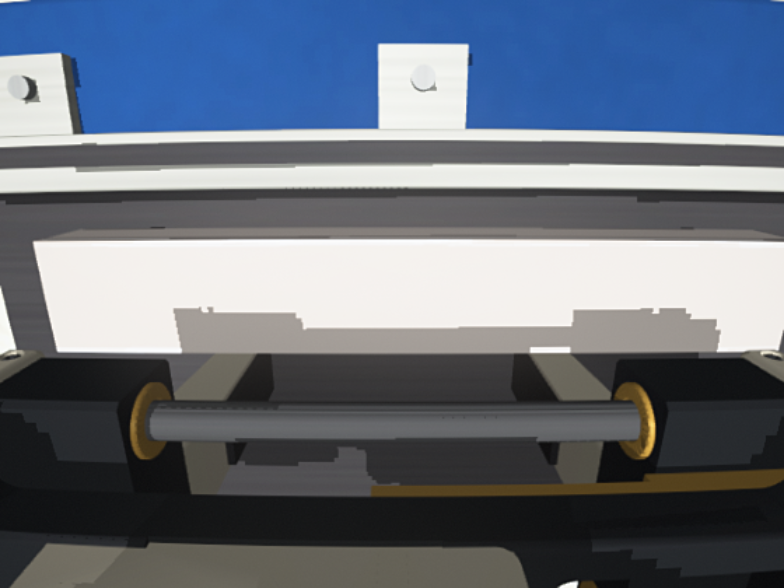

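The trunking is now square against both fingers (front edge level at v≈352) and parallel to the fence foot (v≈200), with a gap left. I'll continue gently.

jog_arm(dp=[[0.004,0,0],[0.004,0,0],[0.003,0,0],[0.002,0,0],[0.001,0,0],[0,0,0]], twist=[0,0,0,0,0,0])

```text
time: 6.68
tool_pos: [581.5, 178.7, 36.7]
tcp_rot: [3.142, -0.0, -0.045]
contact_force: [0.1, 0.3, 0.1]
grip_width: 91.8
finger_force: 0.0
```

jog_arm(dp=[[0.001,0,0],[0.001,0,0],[0,0,0]], twist=[0,0,0])

```text
time: 7.05
tool_pos: [583.4, 178.6, 36.7]
tcp_rot: [3.142, -0.0, -0.045]
contact_force: [-0.3, 0.2, -0.8]
grip_width: 92.1
finger_force: 0.1
```

jog_arm(dp=[[0.001,0,0],[0.001,0,0],[0,0,0]], twist=[0,0,0])

```text
time: 7.42
tool_pos: [584.8, 178.5, 36.7]
tcp_rot: [3.141, 0.001, -0.044]
contact_force: [-5.4, -1.4, 3.3]
grip_width: 91.9
finger_force: 2.1
```

jog_arm(dp=[[0.001,0,0],[0.001,0,0],[0,0,0]], twist=[0,0,0])

```text
time: 7.8
tool_pos: [584.8, 178.5, 36.7]
tcp_rot: [3.141, 0.005, -0.044]
contact_force: [-11.2, -0.8, 8.5]
grip_width: 91.9
finger_force: 5.4
```

jog_arm(dp=[[-0.008,0,0],[-0.015,0,0],[-0.012,-0.02,0],[0,-0.03,0],[0,-0.03,0],[0,-0.03,0],[0,-0.03,0],[0,-0.02,0],[0,-0.005,0],[0,0,0]], twist=[0,0,0,0,0,0,0,0,0,0], jaw=0)

```text
time: 9.05
tool_pos: [559.8, 344.4, 36.5]
tcp_rot: [3.141, 0.0, -0.045]
contact_force: [-0.1, 0.2, 0.3]
grip_width: 0.9
finger_force: 0.0
```

```bash
python3 - <<'E'
from h import *
o=bot.get_obs(); print(inv(o["tool_pos"]),o["contact_force"],o["grip_width"])
w=bot.capture("wrist").copy()
for P in [(0,y,24) for y in range(200,380,10)]+[(-20,335,49),(-20,335,24)]:
    u=proj("wrist",T(C)(P)); cv2.circle(w,tuple(int(round(k)) for k in u),2,(0,0,255),-1)
cv2.imwrite("pics/w3.png",cv2.resize(w,(784,588)))
for l in ("top","side"): bot.capture(l)
for d in bot.masks_of("top","trunking")[:2]: print(d["bbox"],d["confidence"])
E
```

```text
[-81.54282284 378.02741123  36.49067389] [-0.05911331  0.18976577  0.34623138] 0.904137354489217
[227.6, 199.2, 74.5, 16.3] 0.74
[292.8, 163.8, 11.2, 67.7] 0.71
```

View pics/w3.png

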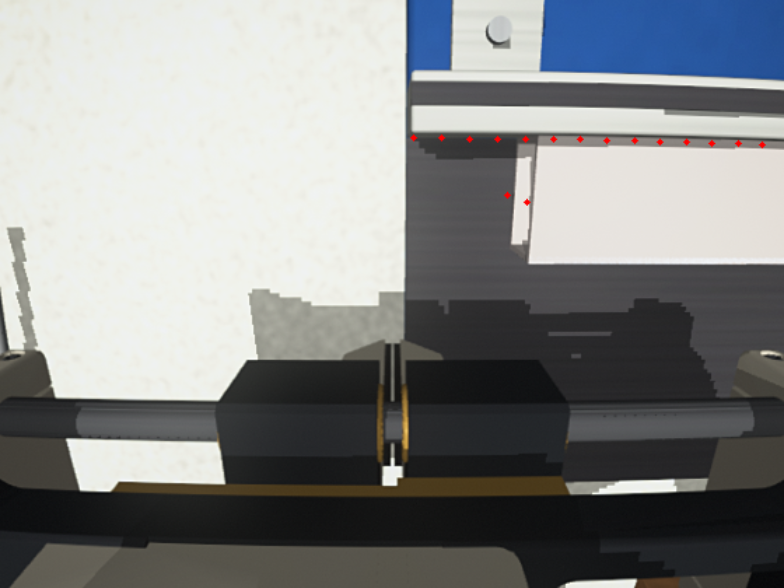

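The piece lies along the fence (dots at v≈140) with its tail end near u≈525, about y=333 mm. I'll move behind the tail and feed towards the stop.

jog_arm(dp=[[0.02,0,0],[0.025,0,0],[0.016,0,0],[0,0.006,0],[0,0.008,0],[0,0.006,0],[0,0.005,0],[0,0.005,0],[0,0.007,0],[0,0.008,0]], twist=[0,0,0,0,0,0,0,0,0,0])

```text
time: 10.5
tool_pos: [618.6, 297.1, 36.8]
tcp_rot: [-3.141, -0.0, -0.044]
contact_force: [-0.8, 2.4, 0.4]
grip_width: 0.4
finger_force: 0.9
```

jog_arm(dp=[[0,0.008,0],[0,0.008,0],[0,0.008,0],[0,0.008,0],[0,0.008,0],[0,0.008,0],[0,0.008,0],[0,0.008,0],[0,0.008,0],[0,0.008,0]], twist=[0,0,0,0,0,0,0,0,0,0])

```text
time: 11.75
tool_pos: [615.1, 216.7, 36.7]
tcp_rot: [3.142, -0.0, -0.045]
contact_force: [-1.1, 2.5, 2.7]
grip_width: 0.8
finger_force: 1.5
```

```bash
python3 - <<'E'
from h import *
o=bot.get_obs(); print(inv(o["tool_pos"]),o["contact_force"],o["time"])
w=bot.capture("wrist").copy(); np.save("w4.npy",w)
a=bot.capture("top")
def ov(a,cam,P): 
    u=proj(cam,T(C)(P)); cv2.circle(a,tuple(int(round(k)) for k in u),2,(0,0,255),-1)
s=bot.capture("side")
W=cv2.resize(w,(400,300)); A=cv2.resize(a[160:250,170:360],(400,190)); S=cv2.resize(s[190:340,175:375],(800,600)[:2])
im=np.zeros((600,800,3),np.uint8); im[:300,:400]=W; im[300:490,:400]=A; im[:300,400:]=cv2.resize(s[200:310,215:361],(400,300))
cv2.imwrite("pics/m4.png",im)
E
```

```text
[-20.52339093 252.96553124  36.7011894 ] [-1.09073011  2.45797695  2.71658554] 11.75
```

View pics/m4.png

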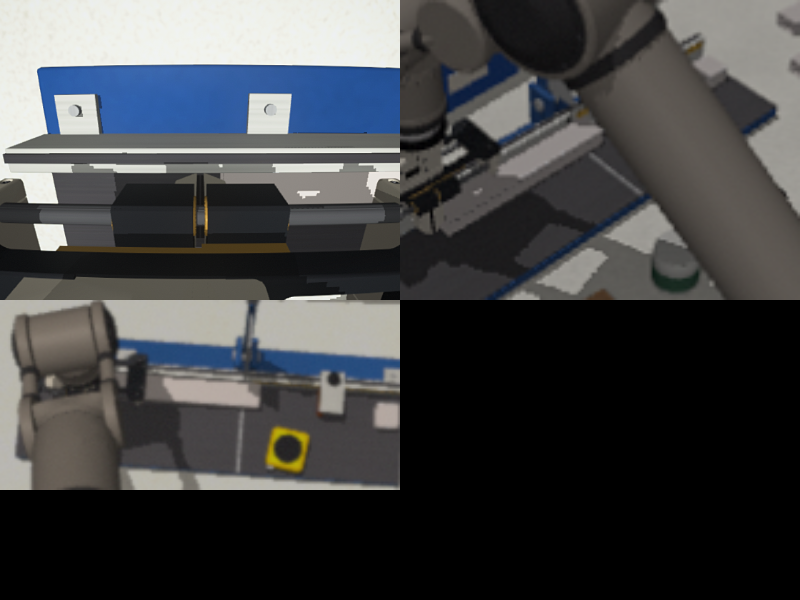

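The lead end is now just past the blade line. It lies flat on the fence, with roughly 90 mm left to the stop.

jog_arm(dp=[[0,0.008,0],[0,0.008,0],[0,0.008,0],[0,0.008,0],[0,0.008,0],[0,0.008,0],[0,0.008,0],[0,0.006,0],[0,0.004,0],[0,0.002,0]], twist=[0,0,0,0,0,0,0,0,0,0])

```text
time: 13.15
tool_pos: [612.0, 149.1, 36.7]
tcp_rot: [3.142, -0.0, -0.045]
contact_force: [-0.7, -0.6, 0.6]
grip_width: 0.4
finger_force: 0.3
```

jog_arm(dp=[[0,0.002,0],[0,0.002,0],[0,0.002,0],[0,0.002,0],[0,0.001,0],[0,0,0]], twist=[0,0,0,0,0,0])

```text
time: 13.9
tool_pos: [611.7, 140.2, 36.7]
tcp_rot: [3.141, -0.0, -0.045]
contact_force: [0.4, 1.3, 0.2]
grip_width: 0.8
finger_force: 0.1
```

jog_arm(dp=[[0,0.0015,0],[0,0.0015,0],[0,0.001,0],[0,0,0]], twist=[0,0,0,0])

```text
time: 14.4
tool_pos: [611.4, 136.2, 36.7]
tcp_rot: [3.141, 0.0, -0.045]
contact_force: [0.2, -0.1, 0.4]
grip_width: 0.8
finger_force: 0.1
```

jog_arm(dp=[[0,0.0015,0],[0,0.0015,0],[0,0.0015,0],[0,0.0015,0],[0,0,0]], twist=[0,0,0,0,0])

```text
time: 15.02
tool_pos: [611.2, 130.1, 36.7]
tcp_rot: [3.141, 0.0, -0.045]
contact_force: [0.8, 0.0, -0.1]
grip_width: 0.5
finger_force: 0.1
```

jog_arm(dp=[[0,0.001,0],[0,0.001,0],[0,0.001,0],[0,0,0]], twist=[0,0,0,0])

```text
time: 15.52
tool_pos: [611.0, 127.2, 36.7]
tcp_rot: [3.141, 0.0, -0.045]
contact_force: [-0.2, 0.4, -0.1]
grip_width: 0.3
finger_force: 0.2
```

jog_arm(dp=[[0,0.001,0],[0,0.001,0],[0,0.001,0],[0,0,0]], twist=[0,0,0,0])

```text
time: 16.02
tool_pos: [610.9, 124.2, 36.7]
tcp_rot: [3.141, 0.0, -0.045]
contact_force: [0.6, -0.0, -0.0]
grip_width: 0.4
finger_force: 0.1
```

jog_arm(dp=[[0,0.001,0],[0,0.001,0],[0,0.001,0],[0,0,0]], twist=[0,0,0,0])

```text
time: 16.52
tool_pos: [610.8, 121.2, 36.7]
tcp_rot: [3.141, -0.0, -0.045]
contact_force: [0.4, -0.7, 0.5]
grip_width: 0.2
finger_force: 0.1
```

```bash
python3 - <<'E'
from h import *
o=bot.get_obs(); print(inv(o["tool_pos"]),o["contact_force"],o["time"])
a=bot.capture("top"); s=bot.capture("side")
im=np.zeros((600,800,3),np.uint8); im[:300]=cv2.resize(a[170:230,210:370],(800,300),interpolation=2); im[300:,:400]=cv2.resize(s[200:290,250:370],(400,300),interpolation=2)
s0=np.load("side.npy"); im[300:,400:]=cv2.resize(s0[200:290,250:370],(400,300),interpolation=2)
cv2.imwrite("pics/m5.png",im)
E
```

```text
[-20.48725385 157.37578923  36.69869127] [ 0.42315281 -0.69097767  0.46302661] 16.525
```

View pics/m5.png

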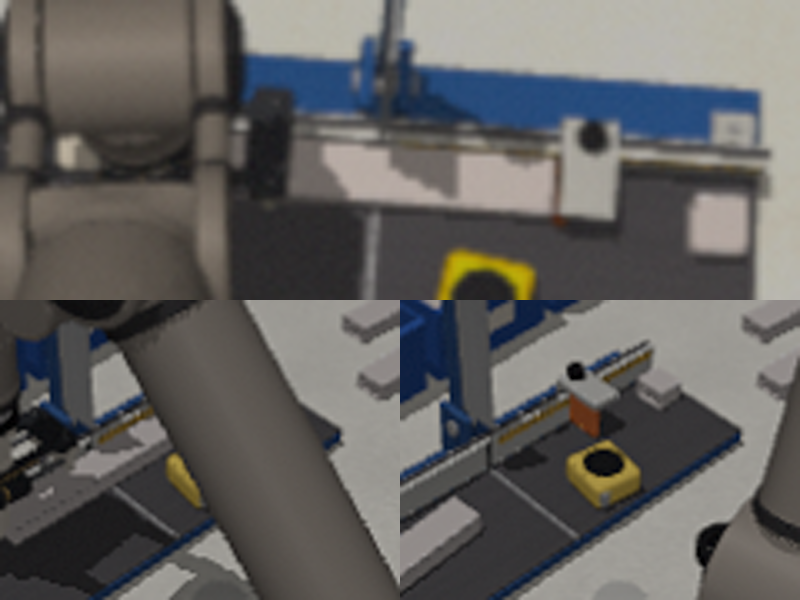

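The lead end (u≈555) is within a pixel or so (about 3 mm) of the orange plate (u≈558). I'll keep creeping.

jog_arm(dp=[[0,0.001,0],[0,0.001,0],[0,0,0]], twist=[0,0,0])

```text
time: 17.0
tool_pos: [610.7, 119.2, 36.7]
tcp_rot: [3.141, 0.0, -0.045]
contact_force: [0.2, -0.0, -0.1]
grip_width: 0.5
finger_force: 0.2
```

jog_arm(dp=[[0,0.001,0],[0,0.001,0],[0,0,0]], twist=[0,0,0])

```text
time: 17.38
tool_pos: [610.7, 118.0, 36.8]
tcp_rot: [-3.141, -0.0, -0.045]
contact_force: [0.8, 4.5, 0.6]
grip_width: 0.4
finger_force: 1.9
```

jog_arm(dp=[[0,0.001,0],[0,0,0],[0,0,0]], twist=[0,0,0])

```text
time: 17.75
tool_pos: [610.7, 117.7, 36.9]
tcp_rot: [-3.14, -0.001, -0.045]
contact_force: [0.3, 7.0, 1.0]
grip_width: 0.5
finger_force: 3.1
```

It is butted: the force is rising against the stop at about 7 N. I'll back away and inspect.

jog_arm(dp=[[0,-0.004,0],[0,-0.012,0],[0,-0.02,-0.01],[-0.02,-0.02,-0.04],[-0.04,0,-0.04],[-0.04,0.02,-0.04],[-0.03,0.03,-0.02],[0,0.04,0],[0,0.02,0],[0,0,0]], twist=[0,0,0,0,0,0,0,0,0,0])

```text
time: 19.0
tool_pos: [478.5, 68.1, 187.6]
tcp_rot: [3.142, -0.001, -0.046]
contact_force: [-0.5, 0.0, 0.2]
grip_width: 0.4
finger_force: 0.0
```

```bash
python3 - <<'E'
from h import *
o=bot.get_obs(); print(inv(o["tool_pos"]),o["time"])
w=bot.capture("wrist").copy(); np.save("w6.npy",w)
for y in range(-130,140,20):
    for P in ((-40,y,49),):
        u=proj("wrist",T(C)(P)); cv2.circle(w,tuple(int(round(k)) for k in u),1,(0,0,255),-1)
cv2.imwrite("pics/w6.png",cv2.resize(w,(784,588),interpolation=2))
E
```

```text
[-150.2114118    98.31593261  187.59655226] 19.0
```

View pics/w6.png

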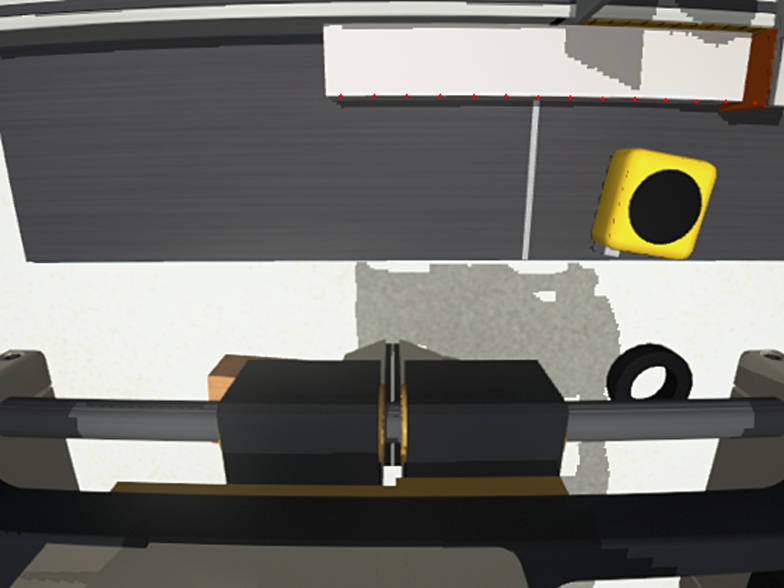

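The piece appears to lie along the dotted fence-parallel line (v≈95–102) with its lead end on the orange plate (u≈748). I'll measure the parallelism at sub-pixel level.

```bash
python3 - <<'E'
from h import *
g=cv2.GaussianBlur(cv2.cvtColor(np.load("w6.npy"),cv2.COLOR_BGR2GRAY),(1,3),0).astype(float)
def edge(col,r0,r1,sign):
    d=np.diff(g[r0:r1,col])*sign; i=d.argmax(); k=slice(max(i-1,0),i+2); wt=np.clip(d[k],0,None)
    return r0+.5+(np.arange(len(d))[k]*wt).sum()/wt.sum()
def fit(cols,r0,r1,sign,z):
    Q=np.array([inv(at_z("wrist",(c,edge(c,r0,r1,sign)),z))[:2] for c in cols])
    p=np.polyfit(Q[:,1],Q[:,0],1); return p,np.std(Q[:,0]-np.polyval(p,Q[:,1])),[np.round(Q[0],1),np.round(Q[-1],1)]
print("trunk front top",fit(range(240,525,6),62,80,-1,49))
print("bed front",fit(list(range(30,360,6)),178,194,1,24))
print("fence top front edge L",fit(range(10,220,6),8,30,-1,64))
for c in(60,150,235,300,400,500): print(c,g[0:34:1,c].astype(int).tolist())
E
```

```text
trunk front top (array([-3.47572304e-03, -3.95742224e+01]), np.float64(0.12832848768713934), [array([-40.2, 132.8]), array([ -39.2, -113.5])])
bed front (array([-3.47394142e-03, -1.47860773e+02]), np.float64(0.14851277256967738), [array([-149.2,  360.5]), array([-148.1,   24.1])])
fence top front edge L (array([-0.00207671,  0.76094808]), np.float64(0.10741117833343285), [array([-1.000e-01,  3.185e+02]), array([  0.4, 150.2])])
60 [73, 73, 73, 71, 71, 72, 63, 65, 98, 148, 196, 214, 209, 205, 205, 204, 179, 123, 74, 59, 59, 61, 61, 61, 60, 60, 60, 61, 60, 54, 44, 40, 40, 39]
150 [77, 74, 68, 81, 138, 202, 223, 219, 217, 217, 219, 219, 193, 132, 79, 62, 63, 64, 63, 63, 63, 62, 62, 62, 61, 56, 46, 40, 41, 42, 42, 40, 40, 51]
235 [72, 106, 175, 218, 222, 219, 220, 222, 223, 221, 199, 141, 83, 63, 64, 66, 85, 135, 195, 231, 239, 238, 237, 237, 237, 237, 237, 237, 237, 237, 237, 237, 237, 237]
300 [128, 169, 215, 219, 217, 216, 217, 217, 217, 207, 171, 114, 73, 62, 63, 71, 98, 129, 143, 171, 219, 239, 236, 235, 235, 235, 235, 235, 235, 235, 235, 235, 236, 236]
400 [67, 58, 72, 141, 207, 223, 218, 214, 212, 214, 212, 174, 93, 26, 6, 16, 44, 88, 125, 151, 187, 222, 231, 230, 229, 230, 230, 230, 230, 230, 230, 230, 230, 230]
500 [38, 37, 36, 36, 34, 44, 78, 113, 125, 123, 120, 118, 118, 118, 125, 133, 122, 90, 61, 50, 60, 91, 121, 131, 130, 127, 127, 154, 204, 228, 227, 225, 225, 224]
```

The trunking's front edge is parallel to the bed to within measurement error. It is about 108.3 mm from the bed's front edge (108 expected), so it is flush with the fence. Contact with the stop was felt at 7 N, far below the 40 N slip limit. The arm is clear, so I'm handing in.

```bash
python3 -c "
from plant import bot
print(bot.close_job())"
```

```text
the job is handed in; nothing more can be done
None
```

The trunking lies flat against the fence along its whole length and butts the orange stop, which felt a push of about 7 N at most; the arm is clear, I saw nothing else moved, and the job is handed in at about 19 s.

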